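# Fit the last cello peg and prove that it bites

## Robot

A 7-joint arm with a two-finger parallel gripper is mounted at the origin on the work surface. World frame = base frame: x ahead of the robot, y to its left, z up, the work surface at z = 0. Lengths are in m, angles in rad, forces in N, time in s.
With the tool pointing down it reaches from about 0.4 to 0.925 m from the base axis. Payload 5.6 kg.
Tool frame: the origin (TCP) lies at the very end of the fingers, on their centre line; the grasp point (between the pads) lies 19 mm behind it; z points along the fingers, y is the line along which they close (so a half turn about z gives the same grasp; the last joint's range is limited). The gripper opens to 85 mm and grips with 20 to 120 N. Pads are 22 mm wide; open, the fingers measure 114 mm over their backs; the gripper's body (76 mm by 85 mm) begins 54 mm behind the grasp point. The pads swing forward as they close: fully open they stand 13 mm farther back than shut.
Start: joints at [-1.144, 0.468, -0.012, 1.603, 0.006, 1.071, -0.056], TCP at [0.294, 0.58, 0.231] pointing down, gripper open.
Joint ranges: [-2.53, 2.53], [-0.31, 2.02], [-1.57, 1.55], [0.28, 2.44], [-1.29, 4.43], [0.15, 1.84], [-2.92, 2.92]. Speed limits (rad/s): [2.57, 2.57, 3.14, 3.14, 3.14, 3.14, 3.14].

## Interface

Orientations are given as a rotation vector (axis times angle).
In Python, from workcell import r, optics gives the robot as it stands. The module is installed in compiled form; this text tells all that it offers.
- The arm moves only by the shell command python3 -m pendant 'ROWS' [FORCE]. ROWS is JSON, a list of rows, each an object with "grip": the opening, from 0 (shut) to 1 (fully open); "dp": the shift along the tool's x, y, z as a fraction of full scale, a list of three; "rotation": the turn, a rotation vector about the tool's x, y, z as a fraction of full scale, a list of three. A call has 1 to 10 rows; each row shifts and turns the commanded pose from where the row before left it, along the tool's axes as they then stand; what a row does not reach is not made up. Full scale, the value 1, is 400 mm for a shift and 180 degrees for a turn. A row lasts 1/12 s, in which the tool goes at most 41.7 mm and 7.16 degrees, less where a joint would pass 70% of its speed; a pose out of reach is approached as far as the arm can. A call with a number of a shift or a turn outside -1 to 1 is refused whole. A call with a gripper value outside its range is refused whole. The fingers move at their own pace and stop on an object; FORCE is the grip in N (left out, the last holds). Time passes only in rows, so rows that do not move let the fingers close. It gives the time, the measured TCP pose, the force, the opening and the grip force at its end, in the units of the state.
- r.observe(): the state, without advancing time (a new reading comes with each control period).
- optics.read_camera(name): name is "scene" or "side" or "wrist"; returns (picture, depth): 384x512x3 uint8, blue, green, red; 384x512 float32, m along the optical axis (not along the pixel's ray), 0 where there is no reading.
- optics.camera_params(name): a dict with "K" (3x3 intrinsics, pixels), "origin" and "orientation" of the camera in the world; the wrist camera has in their place "hand_eye" (4x4, takes a point from camera to tool coordinates, whose origin is the TCP and whose axes are the flange's). Camera axes: x right, y down, z forward; pixel columns grow to the right and rows downward; lengths in m; the calibration is good to about 2 mm. A picture is of the moment at which its call begins: read the wrist's pose just before it. camera_params takes no time and is no camera call.
- r.finish_job(): hands the job in; it is judged then, once.
The state is a dict: "clock": time; "joint_pos": joint angles; "qd": joint speeds; "tau": joint torques, N m; "eef_pos": TCP position; "tool_rot": TCP orientation; "wrist_force": force on the tool from outside, world axes, zero at the start; "torque": the same for the moment, N m; "finger_gap": finger opening in m; "grasp_force": force on a finger pad.
Only numpy, scipy, OpenCV 4.12 (cv2) and the standard library are available. Lean on these libraries where they do the work, as an engineer would, in place of code of your own. Each camera call takes 0.05 s, during which the arm holds its last target. There are 200 camera calls.

## Task

Take the full-size peg out of the peg rack, put it in the one empty peg hole of the cello pegbox held in the vice and press it down until the taper bites hard (about 18 N, and never more than 24 N or the cheek may split). Then pull straight up on it with slowly rising force to about 9 N, hold it there for a second without ever passing 13 N, to prove that it does not draw out; if it slips, press it in harder and prove it again. Let go, leaving the peg biting in its hole, and leave the other pegs and the things on the bench alone.

Things in the scene. Friction and masses are not known exactly. Their poses are not given: they have to be found in the camera images.
- peg_head (a point): centre of the flat heart-shaped thumb-piece of the full-size cello peg, black ebony, 136 mm long, 45 g, hanging upright by its collar in one of the rack's three holes. The thumb-piece is 34 mm wide (along x), 11 mm thick (along y: grip so) and 36 mm high; z is the peg's axis, up. It lifts out freely and must rise 95 mm to clear the rack
- peg_tip (a point): lower end of that peg's shaft, on its axis, 121 mm below peg_head. The shaft is 92 mm long, tapered evenly from 10.4 mm across at the tip to 14.4 mm under the collar; the collar is 21 mm across, 8 mm high, its underside 29 mm below peg_head
- peg_hole (a point): centre of the mouth of the empty hole, on top of the pegbox's upper cheek, 128 mm above the bench, between two black ends of pegs fitted from below; z up, y along the neck to the vice, x across the pegbox (40 mm wide). Reamed to the peg's taper: 13.6 mm across at the mouth, so the tip enters with 1.6 mm to spare all round. A peg let down lightly stops with peg_head 47 to 50 mm above this point
- lower_hole (a point): centre of the hole's mouth in the lower cheek, 36 mm below peg_hole on the same axis, 12.5 mm across; both cheeks are 10 mm thick. Pressed straight with 18 N the peg sinks 6 to 9 mm below where it stops when let down lightly, how far varies; the taper then holds against a pull of about two thirds of the force it was pressed with, and beyond that it creeps out
- neck (a joint): how far the neck has shifted up (+) or down (-) in the vice's cork-lined jaws, m, 0 at rest; the cork springs: 1 mm for each 6 N of vertical force on the pegbox, either way, and back when it is let go
- fitted_peg (a point): centre of the thumb-piece of the neighbouring full-size peg, already fitted from above, 60 mm from the empty hole along the pegbox; part of the neck. Its collar stands 16 mm above the cheek
- vice: the iron bench vice that holds the neck on its side, 170 x 110 mm base, jaws 135 mm high; origin on the bench under the jaws; the neck lies along its y, the pegbox and scroll towards its -y, the screw and its bar towards its -x. Fixed
- rack: the wooden peg rack, 200 x 55 mm board (along its x, y), top 106 mm above the bench, holes at x = -62, 0 and 62 mm; origin on the bench under its middle. Fixed
- small_peg_a_head (a point): a quarter-size cello peg of the same black wood, clearly smaller (97 mm long, thumb-piece 23 mm wide, 9 thick, 26 high), hanging in the rack; the point is the centre of its thumb-piece. Leave it in place
- small_peg_b_head (a point): a second, identical small peg in the rack; the point is the centre of its thumb-piece. Leave it in place
- glue_jar: a glass jar with a steel lid, 72 mm across, 85 mm high; origin under its centre. Bystander
- knife: a luthier's knife lying flat, 195 mm long, round wooden handle 20 mm thick towards its -x, steel blade towards +x; origin at bench level below a point 100 mm from the handle's end. Bystander
- bridge: a maple cello bridge lying flat, about 100 x 88 x 11 mm; origin under its middle. Bystander
- finger_plane: a small brass thumb plane, 75 x 30 mm, 40 mm high; origin under its middle. Bystander
- peg_shaper: a dark wooden peg shaper with a steel blade on top, 95 x 42 x 38 mm; origin under its middle. Bystander
- spool_clamp: a wooden spool clamp standing upright, 38 mm across, 104 mm high; origin under its middle. Bystander
Not all that is in view belongs to the job. What is shaped like the part that bears peg_head but orange is not meant.

How it is judged:
On the way, in this order (a step that is already met when the one before it is completed fails the run):
1. the peg is pressed down in the pegbox hole until it bites (with at least 10 N) (value of joint neck below -0.00167 m and z of peg_head in the frame of peg_hole below 0.047 m and angle between the z axis of peg_head and the z axis of peg_hole, either way round below 0.06 rad and horizontal distance between peg_head and peg_hole below 0.005 m), for 0.1 s.
2. the seated peg alone is pulled up with 7 N or more for 0.5 s and does not draw out (value of joint neck above 0.00117 m and z of peg_head in the frame of peg_hole below 0.047 m and angle between the z axis of peg_head and the z axis of peg_hole, either way round below 0.06 rad and horizontal distance between peg_head and peg_hole below 0.005 m and contact force between the fingers and peg above 1 N and contact force between each of the arm, the fingers and vice below 0.5 N), for 0.5 s.
At the end, for the whole second after the job is handed in: the peg stands in its hole in line with it (within 0.06 rad), bitten in so that its thumb-piece centre is 30 to 47 mm above the hole's mouth, released, still, and the neck is back at rest (within 2 N) (z of peg_head in the frame of peg_hole between 0.03 and 0.047 m and angle between the z axis of peg_head and the z axis of peg_hole, either way round below 0.06 rad and horizontal distance between peg_head and peg_hole below 0.005 m and value of joint neck between -0.00033 and 0.00033 m and linear speed of peg below 0.01 m/s); the robot touches nothing.
It fails at once if the pegbox is pressed down with more than 25 N (value of joint neck below -0.00417 m).
It fails at once if the peg is pulled with more than 14 N (value of joint neck above 0.00233 m).
It fails at once if another peg or a thing on the bench is moved by more than 15 mm (distance of any of small_peg_a_head, small_peg_b_head, glue_jar, knife, bridge, finger_plane, peg_shaper, spool_clamp from where it was at the start of the episode above 0.015 m).
It also fails if it takes over 64 s, if anything falls off the work surface, if the arm or the gripper's body presses on something with over 40 N, if the wrist force passes 120 N, or if a joint passes its speed limit or range.

## Working session

There is one attempt and no reset: what is moved stays moved. The work goes in short steps, Python scripts to look and compute and a shell command to move; the robot and the scene stay as the last step left them, time stands still between calls to the robot, and variables do not carry over. Pictures are saved under pics/ and viewed, at most 10 in all, crops included, and the job is handed in when it is done.

```bash
mkdir -p pics; python3 - <<'E'
from workcell import r, optics
import cv2,numpy as np
s=r.observe();print({k:np.round(v,3).tolist() for k,v in s.items()})
for n in("scene","side","wrist"):
    im,d=optics.read_camera(n);cv2.imwrite(f"pics/{n}0.png",im);np.save(f"pics/{n}0.npy",d)
    print(n,{k:np.round(v,3).tolist() for k,v in optics.camera_params(n).items()})
E
```

```text
{'clock': 0.0, 'joint_pos': [-1.144, 0.468, -0.012, 1.604, 0.006, 1.071, -0.056], 'qd': [-0.0, 0.001, 0.001, -0.003, -0.001, 0.001, -0.001], 'tau': [0.001, -53.239, 0.021, -25.13, 0.011, 0.008, 0.0], 'eef_pos': [0.294, 0.579, 0.23], 'tool_rot': [-0.731, -3.055, 0.003], 'wrist_force': [-0.41, 0.32, 0.433], 'torque': [0.073, 0.007, 0.015], 'grasp_force': 0.0, 'finger_gap': 0.085}
scene {'K': [[357.741, 0.0, 256.607], [0.0, 357.741, 185.5], [0.0, 0.0, 1.0]], 'origin': [0.979, 0.658, 0.642], 'orientation': [-0.751, -2.428, 1.337]}
side {'K': [[372.901, 0.0, 259.02], [0.0, 372.901, 194.113], [0.0, 0.0, 1.0]], 'origin': [0.157, -0.58, 0.669], 'orientation': [-2.17, 0.691, -0.319]}
wrist {'K': [[313.062, 0.0, 252.771], [0.0, 313.062, 192.783], [0.0, 0.0, 1.0]], 'hand_eye': [[-0.0, -0.958, -0.285, 0.072], [1.0, -0.0, -0.0, -0.001], [0.0, -0.285, 0.958, -0.142], [0.0, 0.0, 0.0, 1.0]]}
```

View pics/scene0.png

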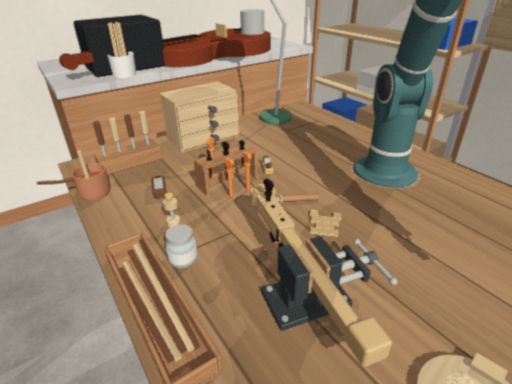

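View pics/side0.png

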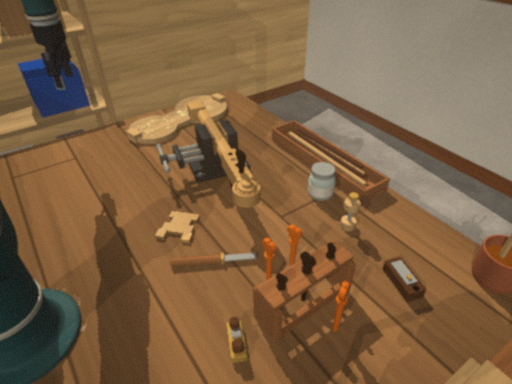

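```bash
python3 - <<'E'
import cv2,numpy as np
a=cv2.imread("pics/side0.png");b=cv2.imread("pics/scene0.png")
f=lambda im,x,y,w,h:cv2.resize(im[y:y+h,x:x+w],(400,300),interpolation=cv2.INTER_CUBIC)
cv2.imwrite("pics/crops0.png",np.vstack([np.hstack([f(a,250,215,120,90),f(a,190,130,80,60)]),np.hstack([f(b,185,130,80,60),f(b,240,170,80,60)])]))
E
cat > h.py <<'E'
import numpy as np,cv2
from scipy.spatial.transform import Rotation as R
from workcell import r,optics
def cam(n,st=None):
    p=optics.camera_params(n);K=np.array(p["K"])
    if n=="wrist":
        T=np.eye(4);T[:3,:3]=R.from_rotvec(st["tool_rot"]).as_matrix();T[:3,3]=st["eef_pos"]
        T=T@np.array(p["hand_eye"]);return K,T[:3,:3],T[:3,3]
    return K,R.from_rotvec(p["orientation"]).as_matrix(),np.array(p["origin"])
def ray(c,u,v):
    K,M,o=c;return o,M@np.array([(u-K[0,2])/K[0,0],(v-K[1,2])/K[1,1],1.])
def onz(c,u,v,z):
    o,d=ray(c,u,v);return o+d*(z-o[2])/d[2]
def tri(c1,p1,c2,p2):
    o1,d1=ray(c1,*p1);o2,d2=ray(c2,*p2)
    t=np.linalg.lstsq(np.c_[d1,-d2],o2-o1,rcond=None)[0]
    a,b=o1+t[0]*d1,o2+t[1]*d2;return (a+b)/2,np.linalg.norm(a-b)
def proj(c,P):
    K,M,o=c;q=K@(M.T@(np.asarray(P)-o));return q[:2]/q[2]
E
```

```text
(no output)
```

View pics/crops0.png

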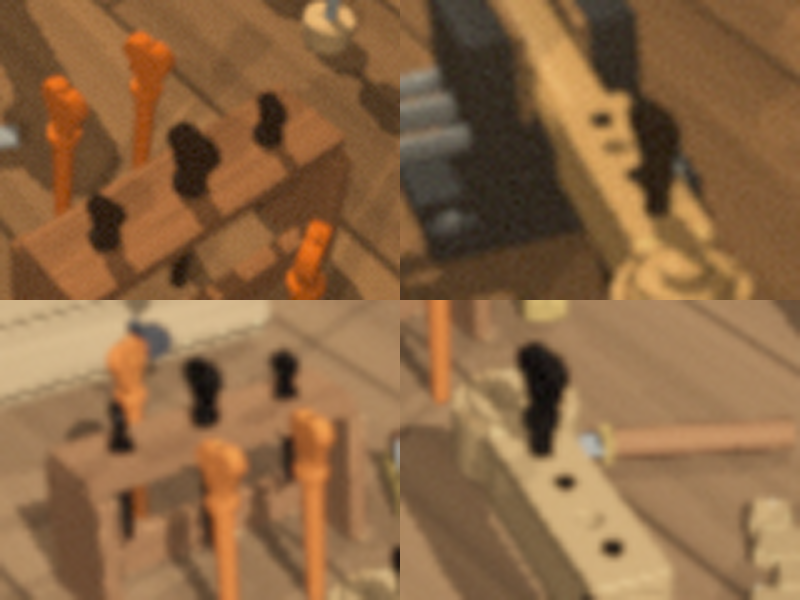

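```bash
python3 - <<'E'
from h import *
A,B=cam("side"),cam("scene")
for n,p,q in [("peg",(308,261),(225.6,145.5)),("smallL",(281,282),(209,151)),("smallR",(331,250.5),(242,144.5)),("hole",(233,159.4),(279,214)),("e1",(230.2,154),(282.4,219.6)),("e2",(237,165),(273,206.4)),("fitted",(241,157),(268.5,186))]:
    P,e=tri(A,p,B,q);print(n,P.round(4),round(e,4))
for n,z,p,q in [("hole",.128,(233,159.4),(279,214)),("e1",.13,(230.2,154),(282.4,219.6)),("e2",.13,(237,165),(273,206.4))]:
    print(n,onz(A,*p,z).round(4),onz(B,*q,z).round(4))
E
```

```text
peg [ 0.4905 -0.2588  0.1351] 0.0004
smallL [ 0.486  -0.2709  0.1044] 0.1071
smallR [ 0.4871 -0.252   0.1512] 0.0955
hole [0.5618 0.1186 0.1259] 0.0021
e1 [0.5688 0.1422 0.1274] 0.0007
e2 [0.556  0.0882 0.1278] 0.0001
fitted [0.5502 0.0595 0.1698] 0.0018
hole [0.5611 0.1153 0.128 ] [0.5625 0.1213 0.128 ]
e1 [0.5671 0.1384 0.13  ] [0.5706 0.145  0.13  ]
e2 [0.5545 0.0855 0.13  ] [0.5577 0.0906 0.13  ]
```

```bash
cat >> h.py <<'E'
def to(P,n=1):
    s=r.observe();M=R.from_rotvec(s["tool_rot"]).as_matrix()
    print("dp/row",(M.T@(np.array(P)-s["eef_pos"])/.4/n).round(5),"x",n)
def show():
    s=r.observe();M=R.from_rotvec(s["tool_rot"]).as_matrix()
    print(round(s["clock"],2),s["eef_pos"].round(4) if hasattr(s["eef_pos"],"round") else np.round(s["eef_pos"],4),"x",M[:,0].round(4),"y",M[:,1].round(4),"F",np.round(s["wrist_force"],2),"T",np.round(s["torque"],3),"gap",round(s["finger_gap"],4),round(s["grasp_force"],1));return s
E
python3 - <<'E'
from h import *
A,B=cam("side"),cam("scene")
a,e=tri(A,(281,282),B,(242,144.5));b,f=tri(A,(331,250.5),B,(209,151));print(a,b,e,f)
show();to((.562,.117,.33),16)
E
```

```text
[ 0.42823894 -0.25927629  0.12069752] [ 0.54744833 -0.2622814   0.13067113] 0.0007647498917263756 0.00176489725794086
0.15 [0.2941 0.5792 0.2305] x [-8.916e-01  4.528e-01 -1.000e-04] y [ 0.4528  0.8916 -0.0014] F [-0.19  0.6   0.11] T [-0.005 -0.01   0.028] gap 0.0854 0.0
dp/row [-0.07002 -0.04546 -0.01547] x 16
```

```bash
python3 -m pendant '[{"grip":1,"dp":[-0.07,-0.0455,-0.0155],"rotation":[0,0,0]},{"grip":1,"dp":[-0.07,-0.0455,-0.0155],"rotation":[0,0,0]},{"grip":1,"dp":[-0.07,-0.0455,-0.0155],"rotation":[0,0,0]},{"grip":1,"dp":[-0.07,-0.0455,-0.0155],"rotation":[0,0,0]},{"grip":1,"dp":[-0.07,-0.0455,-0.0155],"rotation":[0,0,0]},{"grip":1,"dp":[-0.07,-0.0455,-0.0155],"rotation":[0,0,0]},{"grip":1,"dp":[-0.07,-0.0455,-0.0155],"rotation":[0,0,0]},{"grip":1,"dp":[-0.07,-0.0455,-0.0155],"rotation":[0,0,0]},{"grip":1,"dp":[-0.07,-0.0455,-0.0155],"rotation":[0,0,0]},{"grip":1,"dp":[-0.07,-0.0455,-0.0155],"rotation":[0,0,0]}]' 60
python3 -m pendant '[{"grip":1,"dp":[-0.07,-0.0455,-0.0155],"rotation":[0,0,0]},{"grip":1,"dp":[-0.07,-0.0455,-0.0155],"rotation":[0,0,0]},{"grip":1,"dp":[-0.07,-0.0455,-0.0155],"rotation":[0,0,0]},{"grip":1,"dp":[-0.07,-0.0455,-0.0155],"rotation":[0,0,0]},{"grip":1,"dp":[-0.07,-0.0455,-0.0155],"rotation":[0,0,0]},{"grip":1,"dp":[-0.07,-0.0455,-0.0155],"rotation":[0,0,0]},{"grip":1,"dp":[0,0,0],"rotation":[0,0,0]},{"grip":1,"dp":[0,0,0],"rotation":[0,0,0]}]'
python3 - <<'E'
from h import *
s=show();im,d=optics.read_camera("wrist");cv2.imwrite("pics/w1.png",im);np.savez("pics/w1.npz",d=d,p=s["eef_pos"],q=s["tool_rot"])
to((.49,-.26,.30),12)
E
```

```text
clock: 0.98
eef_pos: [0.4619, 0.2889, 0.2935]
tool_rot: [-0.731, -3.055, 0.0]
wrist_force: [0.5, 1.0, 0.1]
finger_gap: 0.0858
grasp_force: 0.0
clock: 1.65
eef_pos: [0.5626, 0.1147, 0.3305]
tool_rot: [0.738, 3.053, -0.001]
wrist_force: [-0.1, 1.8, -0.5]
finger_gap: 0.0854
grasp_force: 0.0
1.65 [0.5626 0.1147 0.3305] x [-8.895e-01  4.569e-01 -5.000e-04] y [ 4.569e-01  8.895e-01 -3.000e-04] F [-0.08  1.81 -0.47] T [ 0.078 -0.04   0.006] gap 0.0854 0.0
dp/row [-0.02232 -0.07674  0.00627] x 12
```

View pics/w1.png

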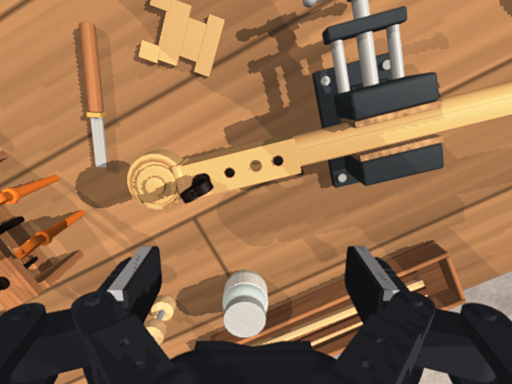

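```bash
python3 -m pendant '[{"grip":1,"dp":[-0.0223,-0.0767,0.006],"rotation":[0,0,0]},{"grip":1,"dp":[-0.0223,-0.0767,0.006],"rotation":[0,0,0]},{"grip":1,"dp":[-0.0223,-0.0767,0.006],"rotation":[0,0,0]},{"grip":1,"dp":[-0.0223,-0.0767,0.006],"rotation":[0,0,0]},{"grip":1,"dp":[-0.0223,-0.0767,0.006],"rotation":[0,0,0]},{"grip":1,"dp":[-0.0223,-0.0767,0.006],"rotation":[0,0,0]},{"grip":1,"dp":[-0.0223,-0.0767,0.006],"rotation":[0,0,0]},{"grip":1,"dp":[-0.0223,-0.0767,0.006],"rotation":[0,0,0]},{"grip":1,"dp":[-0.0223,-0.0767,0.006],"rotation":[0,0,0]},{"grip":1,"dp":[-0.0223,-0.0767,0.006],"rotation":[0,0,0]}]'
python3 -m pendant '[{"grip":1,"dp":[-0.0223,-0.0767,0.006],"rotation":[0,0,0]},{"grip":1,"dp":[-0.0223,-0.0767,0.006],"rotation":[0,0,0]},{"grip":1,"dp":[0,0,0],"rotation":[0,0,0]},{"grip":1,"dp":[0,0,0],"rotation":[0,0,0]}]'
python3 - <<'E'
from h import *
s=show();im,d=optics.read_camera("wrist");cv2.imwrite("pics/w2.png",im);np.savez("pics/w2.npz",d=d,p=s["eef_pos"],q=s["tool_rot"])
z=np.load("pics/w1.npz");c=cam("wrist",{"eef_pos":z["p"],"tool_rot":z["q"]})
g=cv2.imread("pics/w1.png").max(2);m=(g<60).astype(np.uint8)[145:190,215:295]
n,l,st,ce=cv2.connectedComponentsWithStats(m)
for i in range(1,n):
    if st[i,4]>15:
        u,v=ce[i]+(215,145);print(st[i],u,v,onz(c,u,v,.129))
print("hole",onz(c,255.5,166,.128))
E
```

```text
clock: 2.53
eef_pos: [0.5023, -0.196, 0.3061]
tool_rot: [-0.726, -3.056, -0.002]
wrist_force: [1.0, 0.5, -0.4]
finger_gap: 0.0852
grasp_force: 0.0
clock: 2.87
eef_pos: [0.4902, -0.2597, 0.3011]
tool_rot: [-0.733, -3.054, -0.001]
wrist_force: [0.4, 0.9, -0.9]
finger_gap: 0.0854
grasp_force: 0.0
2.87 [ 0.4902 -0.2597  0.3011] x [-0.891   0.4541  0.0012] y [4.541e-01 8.910e-01 1.000e-04] F [ 0.37  0.86 -0.91] T [ 0.018  0.021 -0.025] gap 0.0854 0.0
[59 12  9  8 60] 277.75 160.4 [0.5684325 0.141606  0.129    ]
[10 24  9  8 55] 229.3090909090909 172.38181818181818 [0.55581469 0.08719052 0.129     ]
hole [0.56295778 0.11662611 0.128     ]
```

View pics/w2.png

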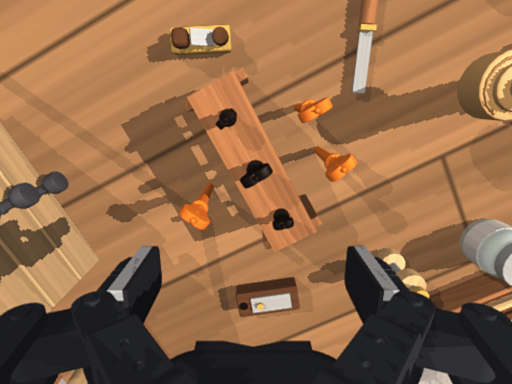

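```bash
python3 - <<'E'
from h import *
def pts(f,box,zr,thr=60):
    z=np.load(f+".npz");K,M,o=cam("wrist",{"eef_pos":z["p"],"tool_rot":z["q"]})
    g=cv2.imread(f+".png").max(2);x,y,w,h=box
    v,u=np.mgrid[y:y+h,x:x+w];d=z["d"][y:y+h,x:x+w];k=(g[y:y+h,x:x+w]<thr)&(d>0)
    u,v,d=u[k],v[k],d[k]
    P=np.c_[(u-K[0,2])/K[0,0]*d,(v-K[1,2])/K[1,1]*d,d]@M.T+o
    return P[(P[:,2]>zr[0])&(P[:,2]<zr[1])]
for n,b in (("mid",(230,150,60,50)),("L",(205,100,45,40)),("R",(265,200,40,40))):
    P=pts("pics/w2",b,(.118,.17));Q=P[P[:,2]>.135 if n=="mid" else P[:,2]>.122].astype(np.float32)
    print(n,len(Q),"z",P[:,2].min(),P[:,2].max(),"mean",Q.mean(0),cv2.minAreaRect((Q[:,:2]*1000).astype(np.float32)))
P=pts("pics/w2",(230,150,60,50),(.148,.17));print(len(P),cv2.minAreaRect((P[:,:2]*1000).astype(np.float32)))
w=np.linalg.svd(P[:,:2]-P[:,:2].mean(0))[2][0];print("long axis",w,np.degrees(np.arctan2(w[1],w[0])))
E
```

```text
mid 371 z 0.11839813656437198 0.15428260874460392 mean [ 0.4894671  -0.25779688  0.14729586] ((490.4040832519531, -257.8035888671875), (10.847695350646973, 31.575910568237305), 4.217787742614746)
L 200 z 0.1329734258184554 0.14122514906348987 mean [ 0.4287595  -0.25875592  0.13706577] ((428.67474365234375, -259.3003234863281), (8.67068862915039, 20.321147918701172), 16.688865661621094)
R 213 z 0.11808707940543056 0.14178002374109755 mean [ 0.5508298  -0.25647208  0.1347441 ] ((552.2434692382812, -256.71856689453125), (21.067827224731445, 8.675392150878906), 75.22161102294922)
209 ((490.55560302734375, -259.06683349609375), (10.350051879882812, 23.70411491394043), 4.829563140869141)
long axis [ 0.03563133 -0.999365  ] -87.95804285351551
```

```bash
python3 -m pendant '[{"grip":0.4,"dp":[0,0,0],"rotation":[0,0,0.0364]},{"grip":0.4,"dp":[0,0,0],"rotation":[0,0,0.0364]},{"grip":0.4,"dp":[0,0,0],"rotation":[0,0,0.0364]},{"grip":0.4,"dp":[0,0,0],"rotation":[0,0,0.0364]},{"grip":0.4,"dp":[0,0,0],"rotation":[0,0,0.0364]},{"grip":0.4,"dp":[0,0,0],"rotation":[0,0,0.0364]},{"grip":0.4,"dp":[0,0,0],"rotation":[0,0,0.0364]},{"grip":0.4,"dp":[0,0,0],"rotation":[0,0,0.0364]},{"grip":0.4,"dp":[0,0,0],"rotation":[0,0,0.0364]},{"grip":0.4,"dp":[0,0,0],"rotation":[0,0,0]}]'
python3 - <<'E'
from h import *
s=show();print(np.round(s["joint_pos"],3));im,d=optics.read_camera("wrist");cv2.imwrite("pics/w3.png",im);np.savez("pics/w3.npz",d=d,p=s["eef_pos"],q=s["tool_rot"])
K,M,o=cam("wrist",s);u0,v0=proj((K,M,o),(.4905,-.258,.147)).astype(int)
g=im.max(2);v,u=np.mgrid[v0-30:v0+30,u0-30:u0+30];k=g[v,u]<60;u,v=u[k],v[k];D=d[v,u]
P=np.c_[(u-K[0,2])/K[0,0]*D,(v-K[1,2])/K[1,1]*D,D]@M.T+o;P=P[(D>0)&(P[:,2]>.138)]
print(u0,v0,len(P),P.mean(0),cv2.minAreaRect((P[:,:2]*1000).astype(np.float32)));to((.4905,-.2585,.12),8)
E
```

```text
clock: 3.75
eef_pos: [0.4917, -0.2568, 0.3014]
tool_rot: [-2.138, -2.301, -0.001]
wrist_force: [0.3, 1.0, 0.1]
finger_gap: 0.0339
grasp_force: 0.0
3.75 [ 0.4917 -0.2568  0.3014] x [-0.0734  0.9973  0.0012] y [ 9.973e-01  7.340e-02 -1.000e-04] F [0.26 0.99 0.05] T [ 0.032 -0.017  0.044] gap 0.0339 0.0
[-0.102  0.259  0.635  1.792 -0.169  1.145  0.66 ]
251 177 295 [ 0.49075805 -0.25618391  0.14836462] ((490.874267578125, -257.2381896972656), (9.753993034362793, 31.02984619140625), 4.332149505615234)
dp/row [-0.00047 -0.00037  0.05671] x 8
```

```bash
python3 -m pendant '[{"grip":0.4,"dp":[-0.003,-0.003,0.08],"rotation":[0,0,0]},{"grip":0.4,"dp":[0,0,0.08],"rotation":[0,0,0]},{"grip":0.4,"dp":[0,0,0.08],"rotation":[0,0,0]},{"grip":0.4,"dp":[0,0,0.08],"rotation":[0,0,0]},{"grip":0.4,"dp":[0,0,0.06],"rotation":[0,0,0]},{"grip":0.4,"dp":[0,0,0.04],"rotation":[0,0,0]},{"grip":0.4,"dp":[0,0,0.033],"rotation":[0,0,0]},{"grip":0.4,"dp":[0,0,0],"rotation":[0,0,0]},{"grip":0.4,"dp":[0,0,0],"rotation":[0,0,0]}]'
python3 -m pendant '[{"grip":0,"dp":[0,0,0],"rotation":[0,0,0]},{"grip":0,"dp":[0,0,0],"rotation":[0,0,0]},{"grip":0,"dp":[0,0,0],"rotation":[0,0,0]},{"grip":0,"dp":[0,0,0],"rotation":[0,0,0]},{"grip":0,"dp":[0,0,0],"rotation":[0,0,0]},{"grip":0,"dp":[0,0,0],"rotation":[0,0,0]}]' 100
python3 -c "
from h import *
show()"
```

```text
clock: 4.55
eef_pos: [0.4898, -0.2604, 0.1204]
tool_rot: [-2.137, -2.302, -0.0]
wrist_force: [-0.3, -0.2, -0.0]
finger_gap: 0.0341
grasp_force: 0.0
clock: 5.05
eef_pos: [0.4906, -0.2612, 0.1219]
tool_rot: [2.138, 2.298, 0.002]
wrist_force: [0.5, 0.5, 6.0]
finger_gap: 0.0095
grasp_force: 97.8
5.05 [ 0.4906 -0.2612  0.1219] x [-7.190e-02  9.974e-01 -7.000e-04] y [0.9974 0.072  0.0028] F [0.46 0.55 6.03] T [ 0.194 -0.034 -0.013] gap 0.0095 97.8
```

```bash
python3 -m pendant '[{"grip":0,"dp":[0,0,-0.02],"rotation":[0,0,0]},{"grip":0,"dp":[0,0,-0.04],"rotation":[0,0,0]},{"grip":0,"dp":[0,0,-0.06],"rotation":[0,0,0]},{"grip":0,"dp":[0,0,-0.06],"rotation":[0,0,0]},{"grip":0,"dp":[0,0,-0.06],"rotation":[0,0,0]},{"grip":0,"dp":[0,0,-0.07],"rotation":[0,0,0]},{"grip":0,"dp":[0,0,-0.07],"rotation":[0,0,0]},{"grip":0,"dp":[0,0,-0.07],"rotation":[0,0,0]},{"grip":0,"dp":[0,0,-0.035],"rotation":[0,0,0]},{"grip":0,"dp":[0,0,0],"rotation":[0,0,0]}]'
python3 - <<'E'
from h import *
s=show();im,d=optics.read_camera("wrist");cv2.imwrite("pics/w4.png",im)
a,da=optics.read_camera("scene");b,db=optics.read_camera("side");cv2.imwrite("pics/sc4.png",a);cv2.imwrite("pics/si4.png",b)
T=np.array(s["eef_pos"])
def crop(im,c,w=60):
    u,v=proj(c,T-[0,0,.05]).astype(int);print(u,v);u=max(u,w);v=max(v,int(w*.75));return cv2.resize(im[v-int(w*.75):v+int(w*.75),u-w:u+w],(400,300),interpolation=cv2.INTER_CUBIC)
cv2.imwrite("pics/c4.png",np.vstack([np.hstack([crop(a,cam("scene")),crop(b,cam("side"))]),np.hstack([cv2.resize(im,(400,300)),cv2.resize(im[100:280,130:370],(400,300))])]))
to((.563,.100,.312),12)
E
```

```text
clock: 5.88
eef_pos: [0.4905, -0.262, 0.3184]
tool_rot: [2.137, 2.295, 0.005]
wrist_force: [0.4, -1.2, -0.9]
finger_gap: 0.0095
grasp_force: 98.8
5.88 [ 0.4905 -0.262   0.3184] x [-0.0714  0.9974 -0.0021] y [0.9974 0.0714 0.006 ] F [ 0.42 -1.24 -0.89] T [-0.072  0.027  0.001] gap 0.0095 98.8
222 105
315 207
dp/row [0.0738  0.02081 0.00037] x 12
```

View pics/c4.png

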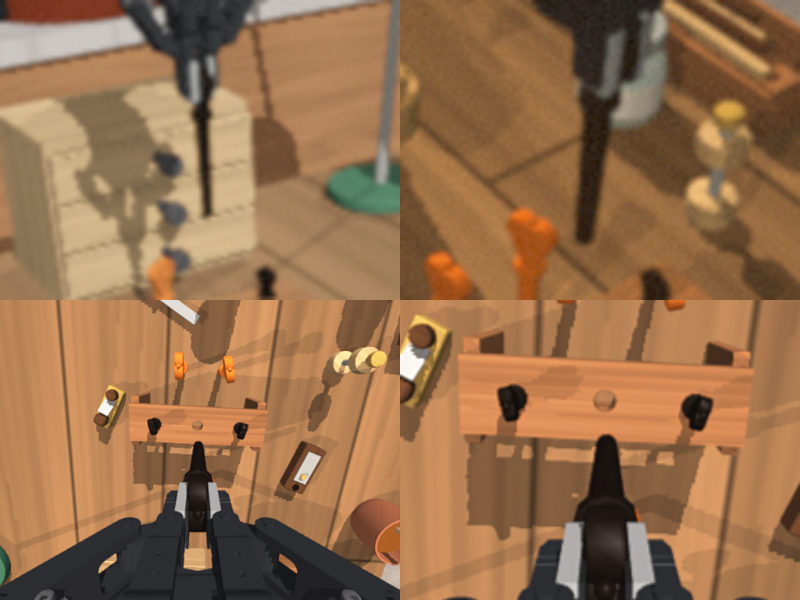

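```bash
python3 -m pendant '[{"grip":0,"dp":[0.06,0.017,0],"rotation":[0,0,0]},{"grip":0,"dp":[0.0765,0.021,0],"rotation":[0,0,0]},{"grip":0,"dp":[0.0765,0.021,0],"rotation":[0,0,0]},{"grip":0,"dp":[0.0765,0.021,0],"rotation":[0,0,0]},{"grip":0,"dp":[0.0765,0.021,0],"rotation":[0,0,0]},{"grip":0,"dp":[0.0765,0.021,0],"rotation":[0,0,0]},{"grip":0,"dp":[0.0765,0.021,0],"rotation":[0,0,0]},{"grip":0,"dp":[0.0765,0.021,0],"rotation":[0,0,0]},{"grip":0,"dp":[0.0765,0.021,0],"rotation":[0,0,0]},{"grip":0,"dp":[0.0765,0.021,0],"rotation":[0,0,0]}]'
python3 -m pendant '[{"grip":0,"dp":[0.0765,0.021,0],"rotation":[0,0,0]},{"grip":0,"dp":[0.0765,0.021,0],"rotation":[0,0,0]},{"grip":0,"dp":[0.016,0.004,0],"rotation":[0,0,0]},{"grip":0,"dp":[0,0,0],"rotation":[0,0,0]},{"grip":0,"dp":[0,0,0],"rotation":[0,0,0]},{"grip":0,"dp":[0,0,0],"rotation":[0,0,0]}]'
python3 - <<'E'
from h import *
print("tip rack",tri(cam("scene"),(224.4,124.2),cam("side"),(309.9,234)))
s=show();im,d=optics.read_camera("wrist");cv2.imwrite("pics/w5.png",im);np.savez("pics/w5.npz",d=d,p=s["eef_pos"],q=s["tool_rot"])
for n in("scene","side"):
    a,_=optics.read_camera(n);cv2.imwrite(f"pics/{n}5.png",a);u,v=proj(cam(n),np.array(s["eef_pos"])-[0,0,.1]).astype(int);print(n,u,v)
    globals()[n]=cv2.resize(a[v-45:v+45,u-60:u+60],(400,300),interpolation=cv2.INTER_CUBIC)
print("holeproj",proj(cam("wrist",s),(.563,.1166,.128)))
cv2.imwrite("pics/c5.png",np.vstack([np.hstack([scene,side]),np.hstack([cv2.resize(im,(400,300)),cv2.resize(im[120:240,170:330],(400,300),interpolation=cv2.INTER_CUBIC)])]))
E
```

```text
clock: 6.87
eef_pos: [0.5493, 0.0451, 0.3126]
tool_rot: [-2.139, -2.298, 0.005]
wrist_force: [0.5, -0.1, -1.0]
finger_gap: 0.0092
grasp_force: 98.8
clock: 7.37
eef_pos: [0.5634, 0.1103, 0.3137]
tool_rot: [-2.143, -2.297, 0.003]
wrist_force: [0.4, -0.0, -0.3]
finger_gap: 0.0093
grasp_force: 98.8
tip rack (array([ 0.48859208, -0.25880585,  0.20737344]), np.float64(0.0014404579394442683))
7.37 [0.5634 0.1103 0.3137] x [-0.0692  0.9976 -0.0013] y [ 0.9976  0.0692 -0.0016] F [ 0.38 -0.01 -0.32] T [-0.052  0.073  0.   ] gap 0.0093 98.8
scene 276 181
side 233 130
holeproj [253.17642449 163.10029433]
```

View pics/c5.png

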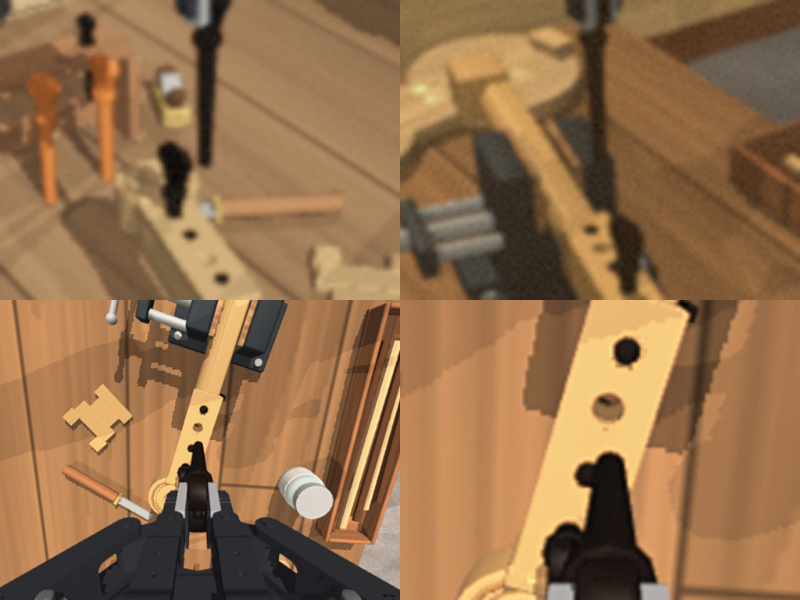

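```bash
python3 - <<'E'
from h import *
z=np.load("pics/w5.npz");s={"eef_pos":z["p"],"tool_rot":z["q"]};c=cam("wrist",s);M=R.from_rotvec(z["q"]).as_matrix()
g=cv2.imread("pics/w5.png").max(2)
for v in range(178,206,3):
    x=np.where(g[v,244:266]<60)[0]+244;print(v,x.min() if len(x) else None,x.max() if len(x) else None)
im=cv2.imread("pics/w5.png")[155:172,245:262];lab=cv2.cvtColor(im,cv2.COLOR_BGR2HSV)[:,:,2];m=(lab<cv2.threshold(lab,0,255,cv2.THRESH_OTSU)[0]).astype(np.uint8);
n,l,st,ce=cv2.connectedComponentsWithStats(m);print(st,ce+[245,155])
for u,v in((253.2,181),):
    P=onz(c,u,v,.2058);print("edge",P,"tip centre",P-M[:,0]*.0052,"rel TCP tool",M.T@(P-M[:,0]*.0052-z["p"]))
print("scene tip",onz(cam("scene"),277.5,184.5,.2058));print("hole",onz(c,253.2,163.2,.128))
# shaft direction via depth at left/right mid, points on the shaft
E
```

```text
178 None None
181 None None
184 249 258
187 244 258
190 244 259
193 244 259
196 247 260
199 246 260
202 246 261
205 245 262
[[  0   0  17  17 183]
 [  2   2  13  11 106]] [[253.04371585 163.24590164]
 [252.9245283  162.5754717 ]]
edge [0.56302936 0.11707498 0.2058    ] tip centre [0.56338912 0.11188745 0.20580661] rel TCP tool [0.00176339 0.00030597 0.1079092 ]
scene tip [0.56182443 0.11216844 0.2058    ]
hole [0.5630325  0.11649434 0.128     ]
```

```bash
python3 -m pendant '[{"grip":0,"dp":[0.011,0,0],"rotation":[0,0,0]},{"grip":0,"dp":[0,0,0.04],"rotation":[0,0,0]},{"grip":0,"dp":[0,0,0.04],"rotation":[0,0,0]},{"grip":0,"dp":[0,0,0.04],"rotation":[0,0,0]},{"grip":0,"dp":[0,0,0.03],"rotation":[0,0,0]},{"grip":0,"dp":[0,0,0.015],"rotation":[0,0,0]},{"grip":0,"dp":[0,0,0],"rotation":[0,0,0]},{"grip":0,"dp":[0,0,0],"rotation":[0,0,0]},{"grip":0,"dp":[0,0,0],"rotation":[0,0,0]}]'
python3 - <<'E'
from h import *
s=show();im,d=optics.read_camera("wrist");cv2.imwrite("pics/w6.png",im);np.savez("pics/w6.npz",d=d,p=s["eef_pos"],q=s["tool_rot"])
for n in("scene","side"):
    a,_=optics.read_camera(n);cv2.imwrite(f"pics/{n}6.png",a);u,v=proj(cam(n),np.array(s["eef_pos"])-[0,0,.1]).astype(int);print(n,u,v)
    globals()[n]=cv2.resize(a[v-30:v+30,u-40:u+40],(400,300),interpolation=cv2.INTER_CUBIC)
c=cam("wrist",s);print("holeproj",proj(c,(.563,.1165,.128)))
cv2.imwrite("pics/c6.png",np.vstack([np.hstack([scene,side]),np.hstack([cv2.resize(im[150:270,170:330],(400,300)),cv2.resize(im[150:210,213:293],(400,300),interpolation=cv2.INTER_CUBIC)])]))
E
```

```text
clock: 8.27
eef_pos: [0.5641, 0.1168, 0.2495]
tool_rot: [2.14, 2.299, 0.002]
wrist_force: [0.7, 0.4, 0.1]
finger_gap: 0.0092
grasp_force: 98.8
8.27 [0.5641 0.1168 0.2495] x [-7.150e-02  9.974e-01  4.000e-04] y [0.9974 0.0715 0.0017] F [0.73 0.4  0.08] T [-0.017  0.016 -0.047] gap 0.0092 98.8
scene 277 205
side 233 151
holeproj [251.30665196 185.12006773]
```

View pics/c6.png

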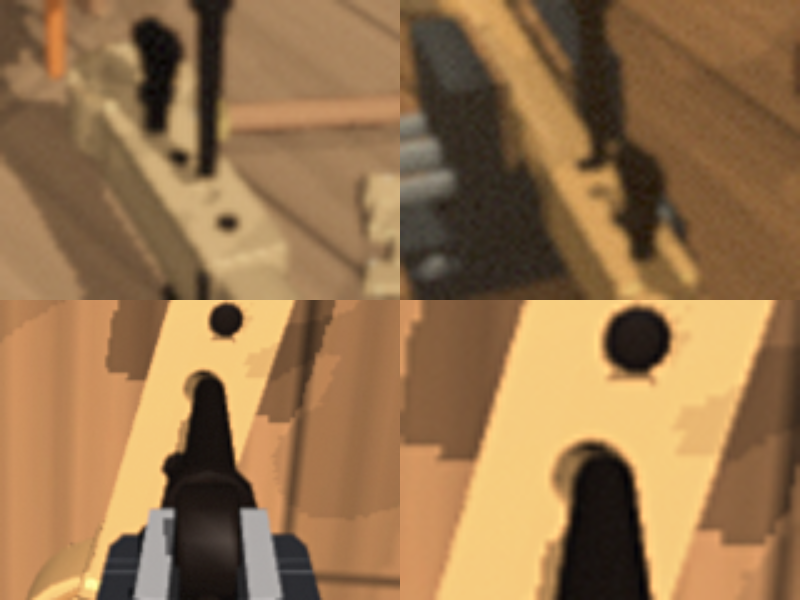

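```bash
python3 - <<'E'
from h import *
z=np.load("pics/w6.npz");s={"eef_pos":z["p"],"tool_rot":z["q"]};c=cam("wrist",s);M=R.from_rotvec(z["q"]).as_matrix()
H=onz(c,251.5,185.2,.128)
g=cv2.imread("pics/w6.png").max(2)
for v in range(178,200,2):
    x=np.where(g[v,240:270]<50)[0]+240;print(v,x)if v<182 else print(v,x.min(),x.max())
P=onz(c,254.2,180,.1415)-M[:,0]*.0052;print("tip",P,"hole",H,"need tool",(M.T@(H-P))*1000, "rel",M.T@(P-z["p"])*1000)
E
```

```text
178 []
180 [253]
182 250 256
184 249 258
186 248 258
188 248 259
190 248 259
192 248 259
194 247 259
196 247 260
198 246 260
tip [0.56522967 0.11949769 0.14149814] hole [0.5631735  0.11643986 0.128     ] need tool [-2.90778205 -2.29257009 13.49322018] rel [  2.60113318   1.12701469 107.95933983]
```

```bash
python3 -m pendant '[{"grip":0,"dp":[-0.0065,-0.0045,0],"rotation":[0,0,0]},{"grip":0,"dp":[0,0,0.018],"rotation":[0,0,0]},{"grip":0,"dp":[0,0,0],"rotation":[0,0,0]},{"grip":0,"dp":[0,0,0],"rotation":[0,0,0]},{"grip":0,"dp":[0,0,0],"rotation":[0,0,0]}]'
python3 - <<'E'
from h import *
s=show();im,d=optics.read_camera("wrist");cv2.imwrite("pics/w7.png",im)
c=cam("wrist",s);print("holeproj",proj(c,(.563,.1165,.128)),"tip z",s["eef_pos"][2]-.108)
cv2.imwrite("pics/c7.png",cv2.resize(im[160:220,213:293],(800,600),interpolation=cv2.INTER_CUBIC))
E
```

```text
clock: 8.83
eef_pos: [0.5618, 0.114, 0.2411]
tool_rot: [-2.14, -2.3, 0.0]
wrist_force: [-0.2, -0.7, -0.9]
finger_gap: 0.0092
grasp_force: 98.8
8.83 [0.5618 0.114  0.2411] x [-7.170e-02  9.974e-01 -1.000e-04] y [ 9.974e-01  7.170e-02 -3.000e-04] F [-0.16 -0.72 -0.95] T [-0.036 -0.034  0.013] gap 0.0092 98.8
holeproj [254.54510145 184.71348871] tip z 0.13310704746511898
```

View pics/c7.png

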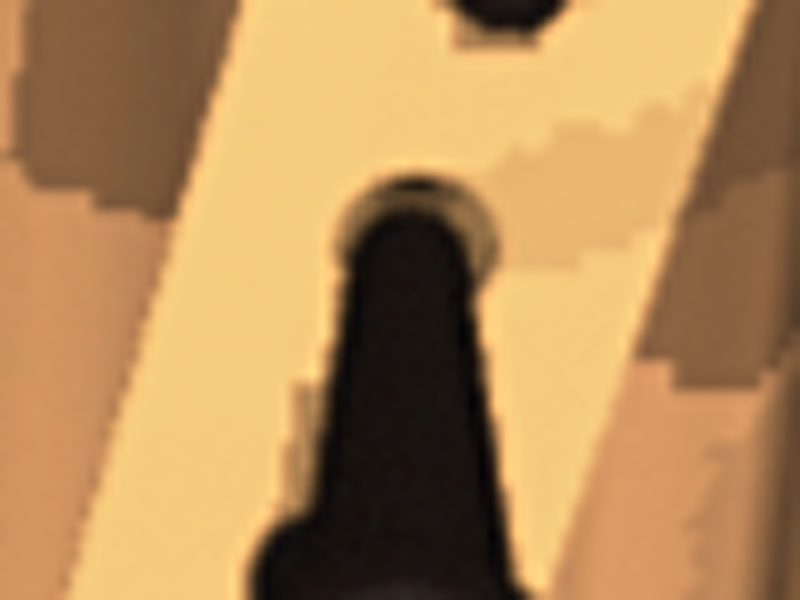

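```bash
python3 -m pendant '[{"grip":0,"dp":[0,0.0012,0.01],"rotation":[0,0,0]},{"grip":0,"dp":[0,0,0.01],"rotation":[0,0,0]},{"grip":0,"dp":[0,0,0.01],"rotation":[0,0,0]},{"grip":0,"dp":[0,0,0],"rotation":[0,0,0]}]'
python3 -m pendant '[{"grip":0,"dp":[0,0,0.015],"rotation":[0,0,0]},{"grip":0,"dp":[0,0,0.015],"rotation":[0,0,0]},{"grip":0,"dp":[0,0,0.01],"rotation":[0,0,0]},{"grip":0,"dp":[0,0,0],"rotation":[0,0,0]}]'
python3 -c "
from h import *
show()"
```

```text
clock: 9.22
eef_pos: [0.5617, 0.114, 0.2281]
tool_rot: [-2.14, -2.299, 0.003]
wrist_force: [-0.8, 0.6, 0.5]
finger_gap: 0.0095
grasp_force: 98.8
clock: 9.55
eef_pos: [0.5617, 0.114, 0.2121]
tool_rot: [-2.14, -2.299, 0.002]
wrist_force: [0.1, -0.7, 0.2]
finger_gap: 0.0091
grasp_force: 98.7
9.55 [0.5617 0.114  0.2121] x [-7.170e-02  9.974e-01 -5.000e-04] y [ 0.9974  0.0717 -0.0017] F [ 0.1  -0.65  0.21] T [ 0.041 -0.003 -0.046] gap 0.0091 98.7
```

```bash
python3 -m pendant '[{"grip":0,"dp":[0,0,0.01],"rotation":[0,0,0]},{"grip":0,"dp":[0,0,0.01],"rotation":[0,0,0]},{"grip":0,"dp":[0,0,0.01],"rotation":[0,0,0]},{"grip":0,"dp":[0,0,0.01],"rotation":[0,0,0]},{"grip":0,"dp":[0,0,0],"rotation":[0,0,0]}]'
python3 -m pendant '[{"grip":0,"dp":[0,0,0.01],"rotation":[0,0,0]},{"grip":0,"dp":[0,0,0.01],"rotation":[0,0,0]},{"grip":0,"dp":[0,0,0.01],"rotation":[0,0,0]},{"grip":0,"dp":[0,0,0.01],"rotation":[0,0,0]},{"grip":0,"dp":[0,0,0.01],"rotation":[0,0,0]},{"grip":0,"dp":[0,0,0],"rotation":[0,0,0]}]'
python3 -c "
from h import *
show()"
```

```text
clock: 9.97
eef_pos: [0.562, 0.1139, 0.1964]
tool_rot: [-2.14, -2.299, 0.002]
wrist_force: [-0.3, 0.6, -0.4]
finger_gap: 0.0094
grasp_force: 98.6
clock: 10.47
eef_pos: [0.5623, 0.1138, 0.1765]
tool_rot: [2.14, 2.299, -0.001]
wrist_force: [1.3, -0.5, -1.3]
finger_gap: 0.009
grasp_force: 98.6
10.47 [0.5623 0.1138 0.1765] x [-7.150e-02  9.974e-01 -6.000e-04] y [ 9.974e-01  7.150e-02 -1.000e-04] F [ 1.27 -0.49 -1.31] T [-0.241 -0.24   0.033] gap 0.009 98.6
```

```bash
python3 -m pendant '[{"grip":0,"dp":[0,0,0.005],"rotation":[0,0,0]},{"grip":0,"dp":[0,0,0.005],"rotation":[0,0,0]},{"grip":0,"dp":[0,0,0.005],"rotation":[0,0,0]},{"grip":0,"dp":[0,0,0],"rotation":[0,0,0]},{"grip":0,"dp":[0,0,0],"rotation":[0,0,0]}]'
python3 -m pendant '[{"grip":0,"dp":[0,0,0.005],"rotation":[0,0,0]},{"grip":0,"dp":[0,0,0.005],"rotation":[0,0,0]},{"grip":0,"dp":[0,0,0],"rotation":[0,0,0]},{"grip":0,"dp":[0,0,0],"rotation":[0,0,0]}]'
python3 -c "
from h import *
show()"
```

```text
clock: 10.88
eef_pos: [0.5625, 0.1138, 0.1713]
tool_rot: [2.14, 2.299, 0.0]
wrist_force: [1.4, -1.5, -0.8]
finger_gap: 0.0092
grasp_force: 98.8
clock: 11.22
eef_pos: [0.5625, 0.1138, 0.1673]
tool_rot: [2.14, 2.299, 0.0]
wrist_force: [1.8, -2.8, 0.2]
finger_gap: 0.0093
grasp_force: 98.9
11.22 [0.5625 0.1138 0.1673] x [-7.150e-02  9.974e-01 -4.000e-04] y [9.974e-01 7.150e-02 4.000e-04] F [ 1.8  -2.84  0.19] T [-0.638 -0.42   0.004] gap 0.0093 98.9
```

```bash
python3 -m pendant '[{"grip":0,"dp":[-0.001,0.0007,0],"rotation":[-0.002,-0.0033,0]},{"grip":0,"dp":[0,0,0],"rotation":[0,0,0]},{"grip":0,"dp":[0,0,0],"rotation":[0,0,0]},{"grip":0,"dp":[0,0,0],"rotation":[0,0,0]}]'
python3 -c "
from h import *
show()"
```

```text
clock: 11.55
eef_pos: [0.5623, 0.114, 0.1672]
tool_rot: [2.132, 2.292, -0.004]
wrist_force: [-0.2, -0.4, 1.0]
finger_gap: 0.0094
grasp_force: 98.7
11.55 [0.5623 0.114  0.1672] x [-0.072   0.9974 -0.0102] y [0.9974 0.0721 0.0058] F [-0.17 -0.44  0.96] T [-0.24  -0.079  0.021] gap 0.0094 98.7
```

```bash
python3 -m pendant '[{"grip":0,"dp":[0,0,0.0025],"rotation":[0,-0.0015,0]},{"grip":0,"dp":[0,0,0.0025],"rotation":[0,0,0]},{"grip":0,"dp":[0,0,0.0025],"rotation":[0,0,0]},{"grip":0,"dp":[0,0,0],"rotation":[0,0,0]},{"grip":0,"dp":[0,0,0],"rotation":[0,0,0]}]'
python3 -c "
from h import *
show()"
python3 -m pendant '[{"grip":0,"dp":[0,0,0.0025],"rotation":[0,0,0]},{"grip":0,"dp":[0,0,0],"rotation":[0,0,0]},{"grip":0,"dp":[0,0,0],"rotation":[0,0,0]}]'
python3 -c "
from h import *
show()"
```

```text
clock: 11.97
eef_pos: [0.5625, 0.114, 0.1643]
tool_rot: [2.13, 2.289, -0.009]
wrist_force: [-1.0, 0.6, 3.3]
finger_gap: 0.0096
grasp_force: 99.2
11.97 [0.5625 0.114  0.1643] x [-0.0718  0.9973 -0.0145] y [0.9974 0.0719 0.006 ] F [-0.97  0.61  3.31] T [0.14  0.346 0.041] gap 0.0096 99.2
clock: 12.22
eef_pos: [0.5625, 0.114, 0.1633]
tool_rot: [2.13, 2.289, -0.009]
wrist_force: [-1.0, 1.3, 2.9]
finger_gap: 0.0094
grasp_force: 99.3
12.22 [0.5625 0.114  0.1633] x [-0.0718  0.9973 -0.0146] y [0.9974 0.0719 0.0061] F [-1.02  1.31  2.9 ] T [0.323 0.441 0.007] gap 0.0094 99.3
```

```bash
python3 -m pendant '[{"grip":0,"dp":[0,0,0.0025],"rotation":[0.0015,0.001,0]},{"grip":0,"dp":[0,0,0.0025],"rotation":[0,0,0]},{"grip":0,"dp":[0,0,0],"rotation":[0,0,0]},{"grip":0,"dp":[0,0,0],"rotation":[0,0,0]}]'
python3 -c "
from h import *
show()"
python3 -m pendant '[{"grip":0,"dp":[0,0,0.0025],"rotation":[0,0,0]},{"grip":0,"dp":[0,0,0.0025],"rotation":[0,0,0]},{"grip":0,"dp":[0,0,0],"rotation":[0,0,0]},{"grip":0,"dp":[0,0,0],"rotation":[0,0,0]}]'
python3 -c "
from h import *
show()"
```

```text
clock: 12.55
eef_pos: [0.5627, 0.1137, 0.1611]
tool_rot: [2.134, 2.292, -0.011]
wrist_force: [-0.1, 1.0, 1.0]
finger_gap: 0.0094
grasp_force: 99.1
12.55 [0.5627 0.1137 0.1611] x [-0.0716  0.9974 -0.0118] y [0.9974 0.0716 0.0017] F [-0.09  1.04  1.02] T [ 0.346  0.094 -0.007] gap 0.0094 99.1
clock: 12.88
eef_pos: [0.5628, 0.1137, 0.1595]
tool_rot: [2.134, 2.292, -0.01]
wrist_force: [-0.7, 1.7, 3.9]
finger_gap: 0.009
grasp_force: 99.3
12.88 [0.5628 0.1137 0.1595] x [-0.0717  0.9974 -0.0117] y [0.9974 0.0717 0.0019] F [-0.73  1.73  3.89] T [ 0.393  0.289 -0.02 ] gap 0.009 99.3
```

```bash
python3 -m pendant '[{"grip":0,"dp":[0.001,0,0.0025],"rotation":[0.0008,0.001,0]},{"grip":0,"dp":[0,0,0.0025],"rotation":[0,0,0]},{"grip":0,"dp":[0,0,0],"rotation":[0,0,0]},{"grip":0,"dp":[0,0,0],"rotation":[0,0,0]}]'
python3 -c "
from h import *
show()"
python3 -m pendant '[{"grip":0,"dp":[0,0,0.0025],"rotation":[0,0,0]},{"grip":0,"dp":[0,0,0.0025],"rotation":[0,0,0]},{"grip":0,"dp":[0,0,0],"rotation":[0,0,0]},{"grip":0,"dp":[0,0,0],"rotation":[0,0,0]}]'
python3 -c "
from h import *
show()"
```

```text
clock: 13.22
eef_pos: [0.5629, 0.1137, 0.1576]
tool_rot: [2.137, 2.295, -0.01]
wrist_force: [-2.3, 0.5, 6.0]
finger_gap: 0.0095
grasp_force: 99.6
13.22 [0.5629 0.1137 0.1576] x [-0.0714  0.9974 -0.0088] y [ 9.975e-01  7.140e-02 -5.000e-04] F [-2.29  0.49  6.05] T [0.164 0.37  0.028] gap 0.0095 99.6
clock: 13.55
eef_pos: [0.5629, 0.1136, 0.156]
tool_rot: [2.137, 2.295, -0.01]
wrist_force: [-1.9, 0.7, 9.2]
finger_gap: 0.0092
grasp_force: 100.3
13.55 [0.5629 0.1136 0.156 ] x [-0.0713  0.9974 -0.0086] y [ 9.975e-01  7.130e-02 -5.000e-04] F [-1.9   0.71  9.16] T [0.121 0.679 0.058] gap 0.0092 100.3
```

```bash
python3 -m pendant '[{"grip":0,"dp":[0,-0.001,0.0025],"rotation":[0.0012,0,0]},{"grip":0,"dp":[0,0,0.0025],"rotation":[0,0,0]},{"grip":0,"dp":[0,0,0.0025],"rotation":[0,0,0]},{"grip":0,"dp":[0,0,0],"rotation":[0,0,0]},{"grip":0,"dp":[0,0,0],"rotation":[0,0,0]}]'
python3 -c "
from h import *
show()"
python3 -m pendant '[{"grip":0,"dp":[0,0,0.0025],"rotation":[0,0,0]},{"grip":0,"dp":[0,0,0],"rotation":[0,0,0]},{"grip":0,"dp":[0,0,0],"rotation":[0,0,0]}]'
python3 -c "
from h import *
show()"
```

```text
clock: 13.97
eef_pos: [0.563, 0.1136, 0.1539]
tool_rot: [2.138, 2.296, -0.012]
wrist_force: [-3.0, 0.1, 13.8]
finger_gap: 0.0093
grasp_force: 101.0
13.97 [0.563  0.1136 0.1539] x [-0.0713  0.9974 -0.0082] y [ 0.9975  0.0712 -0.0031] F [-2.98  0.07 13.78] T [0.029 0.824 0.03 ] gap 0.0093 101.0
clock: 14.22
eef_pos: [0.5631, 0.1136, 0.1532]
tool_rot: [2.138, 2.296, -0.012]
wrist_force: [-4.4, -1.4, 16.6]
finger_gap: 0.0092
grasp_force: 101.3
14.22 [0.5631 0.1136 0.1532] x [-0.0712  0.9974 -0.0081] y [ 0.9975  0.0712 -0.0031] F [-4.37 -1.43 16.64] T [-0.022  1.058 -0.039] gap 0.0092 101.3
```

```bash
python3 -m pendant '[{"grip":0,"dp":[0,-0.0015,0],"rotation":[0.0015,0,0]},{"grip":0,"dp":[0,0,0.001],"rotation":[0,0,0]},{"grip":0,"dp":[0,0,0],"rotation":[0,0,0]},{"grip":0,"dp":[0,0,0],"rotation":[0,0,0]}]'
python3 -c "
from h import *
show();show()
im,_=optics.read_camera('side');show();optics.read_camera('side');show()"
```

```text
clock: 14.55
eef_pos: [0.5631, 0.1136, 0.1531]
tool_rot: [2.14, 2.298, -0.016]
wrist_force: [-3.5, -0.8, 16.6]
finger_gap: 0.0093
grasp_force: 101.1
14.55 [0.5631 0.1136 0.1531] x [-0.0712  0.9974 -0.008 ] y [ 0.9974  0.0711 -0.0062] F [-3.47 -0.83 16.64] T [ 0.008  0.763 -0.014] gap 0.0093 101.1
14.55 [0.5631 0.1136 0.1531] x [-0.0712  0.9974 -0.008 ] y [ 0.9974  0.0711 -0.0062] F [-3.47 -0.83 16.64] T [ 0.008  0.763 -0.014] gap 0.0093 101.1
14.6 [0.5631 0.1136 0.1531] x [-0.0712  0.9974 -0.008 ] y [ 0.9974  0.0712 -0.0062] F [-3.51  0.18 16.11] T [ 0.035  0.718 -0.016] gap 0.0092 101.1
14.65 [0.5631 0.1136 0.1531] x [-0.0712  0.9974 -0.008 ] y [ 0.9974  0.0711 -0.0062] F [-2.74 -0.54 17.18] T [0.069 0.724 0.009] gap 0.0094 101.1
```

```bash
python3 -m pendant '[{"grip":0,"dp":[0,-0.0005,0.0025],"rotation":[0.0005,0,0]},{"grip":0,"dp":[0,0,0],"rotation":[0,0,0]},{"grip":0,"dp":[0,0,0],"rotation":[0,0,0]},{"grip":0,"dp":[0,0,0],"rotation":[0,0,0]}]'
python3 -c "
from h import *
show()
optics.read_camera('side');show();optics.read_camera('side');show()"
```

```text
clock: 14.98
eef_pos: [0.5631, 0.1136, 0.1525]
tool_rot: [2.14, 2.299, -0.017]
wrist_force: [-3.2, -0.8, 18.8]
finger_gap: 0.0093
grasp_force: 101.7
14.98 [0.5631 0.1136 0.1525] x [-0.0711  0.9974 -0.0078] y [ 0.9974  0.0711 -0.0073] F [-3.2  -0.81 18.81] T [0.031 0.84  0.03 ] gap 0.0093 101.7
15.03 [0.5631 0.1136 0.1525] x [-0.0711  0.9974 -0.0078] y [ 0.9974  0.071  -0.0073] F [-3.27 -0.8  18.79] T [-0.001  0.779 -0.026] gap 0.0093 101.7
15.08 [0.5631 0.1136 0.1525] x [-0.0711  0.9974 -0.0078] y [ 0.9974  0.0711 -0.0073] F [-3.54 -1.14 18.09] T [0.031 0.854 0.017] gap 0.0091 101.7
```

```bash
python3 -m pendant '[{"grip":0,"dp":[0,0,-0.0025],"rotation":[0,0,0]},{"grip":0,"dp":[0,0,-0.0025],"rotation":[0,0,0]},{"grip":0,"dp":[0,0,-0.0025],"rotation":[0,0,0]},{"grip":0,"dp":[0,0,-0.0025],"rotation":[0,0,0]},{"grip":0,"dp":[0,0,0],"rotation":[0,0,0]},{"grip":0,"dp":[0,0,0],"rotation":[0,0,0]}]'
python3 -c "
from h import *
show()"
```

```text
clock: 15.58
eef_pos: [0.563, 0.1136, 0.1546]
tool_rot: [2.14, 2.298, -0.018]
wrist_force: [2.7, -0.2, 6.3]
finger_gap: 0.0091
grasp_force: 99.6
15.58 [0.563  0.1136 0.1546] x [-0.0712  0.9974 -0.0087] y [ 0.9974  0.0711 -0.0075] F [ 2.67 -0.23  6.33] T [ 0.171 -0.545 -0.015] gap 0.0091 99.6
```

```bash
python3 -m pendant '[{"grip":0,"dp":[0,0.0015,-0.002],"rotation":[-0.001,0,0]},{"grip":0,"dp":[0,0,-0.002],"rotation":[0,0,0]},{"grip":0,"dp":[0,0,-0.002],"rotation":[0,0,0]},{"grip":0,"dp":[0,0,0],"rotation":[0,0,0]},{"grip":0,"dp":[0,0,0],"rotation":[0,0,0]}]'
python3 -c "
from h import *
show()"
```

```text
clock: 16.0
eef_pos: [0.5628, 0.1137, 0.156]
tool_rot: [2.139, 2.297, -0.017]
wrist_force: [4.8, 0.1, -2.3]
finger_gap: 0.0094
grasp_force: 98.4
16.0 [0.5628 0.1137 0.156 ] x [-0.0714  0.9974 -0.0093] y [ 0.9974  0.0714 -0.0062] F [ 4.81  0.09 -2.3 ] T [ 0.141 -1.245 -0.02 ] gap 0.0094 98.4
```

```bash
python3 -m pendant '[{"grip":0,"dp":[0,0.001,-0.001],"rotation":[-0.0025,0,0]},{"grip":0,"dp":[0,0,-0.001],"rotation":[0,0,0]},{"grip":0,"dp":[0,0,-0.001],"rotation":[0,0,0]},{"grip":0,"dp":[0,0,0],"rotation":[0,0,0]},{"grip":0,"dp":[0,0,0],"rotation":[0,0,0]}]'
python3 -c "
from h import *
show()"
```

```text
clock: 16.42
eef_pos: [0.5627, 0.1136, 0.1567]
tool_rot: [2.136, 2.294, -0.01]
wrist_force: [6.1, 0.3, -6.2]
finger_gap: 0.0094
grasp_force: 97.8
16.42 [0.5627 0.1136 0.1567] x [-0.0714  0.9974 -0.0095] y [9.974e-01 7.140e-02 5.000e-04] F [ 6.06  0.31 -6.23] T [ 0.227 -1.404 -0.032] gap 0.0094 97.8
```

```bash
python3 -m pendant '[{"grip":0,"dp":[0,0.003,0],"rotation":[0,0,0]},{"grip":0,"dp":[0,0,-0.001],"rotation":[0,0,0]},{"grip":0,"dp":[0,0,-0.0005],"rotation":[0,0,0]},{"grip":0,"dp":[0,0,0],"rotation":[0,0,0]},{"grip":0,"dp":[0,0,0],"rotation":[0,0,0]}]'
python3 -c "
from h import *
show()"
```

```text
clock: 16.83
eef_pos: [0.5628, 0.1137, 0.1572]
tool_rot: [2.137, 2.296, -0.012]
wrist_force: [2.9, -1.0, -8.9]
finger_gap: 0.0095
grasp_force: 97.7
16.83 [0.5628 0.1137 0.1572] x [-0.0716  0.9974 -0.0095] y [ 0.9974  0.0716 -0.0021] F [ 2.89 -0.96 -8.94] T [-0.043 -0.631 -0.033] gap 0.0095 97.7
```

Now holding at about 9 N; hold for 1.2 s.

```bash
python3 -m pendant '[{"grip":0,"dp":[0,0,0],"rotation":[0,0,0]},{"grip":0,"dp":[0,0,0],"rotation":[0,0,0]},{"grip":0,"dp":[0,0,0],"rotation":[0,0,0]},{"grip":0,"dp":[0,0,0],"rotation":[0,0,0]},{"grip":0,"dp":[0,0,0],"rotation":[0,0,0]},{"grip":0,"dp":[0,0,0],"rotation":[0,0,0]},{"grip":0,"dp":[0,0,0],"rotation":[0,0,0]}]'
python3 -m pendant '[{"grip":0,"dp":[0,0,0],"rotation":[0,0,0]},{"grip":0,"dp":[0,0,0],"rotation":[0,0,0]},{"grip":0,"dp":[0,0,0],"rotation":[0,0,0]},{"grip":0,"dp":[0,0,0],"rotation":[0,0,0]},{"grip":0,"dp":[0,0,0],"rotation":[0,0,0]},{"grip":0,"dp":[0,0,0],"rotation":[0,0,0]},{"grip":0,"dp":[0,0,0],"rotation":[0,0,0]}]'
python3 -c "
from h import *
show();optics.read_camera('side');show()"
```

```text
clock: 17.42
eef_pos: [0.5629, 0.1137, 0.1576]
tool_rot: [2.137, 2.296, -0.012]
wrist_force: [0.4, -2.3, -11.1]
finger_gap: 0.0093
grasp_force: 97.3
clock: 18.0
eef_pos: [0.563, 0.1138, 0.1577]
tool_rot: [2.137, 2.296, -0.012]
wrist_force: [-2.6, -3.5, -11.4]
finger_gap: 0.0091
grasp_force: 97.3
18.0 [0.563  0.1138 0.1577] x [-0.0716  0.9974 -0.0091] y [ 0.9974  0.0716 -0.0016] F [ -2.59  -3.47 -11.38] T [-0.615  0.723  0.003] gap 0.0091 97.3
18.05 [0.563  0.1138 0.1578] x [-0.0717  0.9974 -0.0091] y [ 0.9974  0.0717 -0.0016] F [ -2.71  -3.25 -11.35] T [-0.619  0.745  0.002] gap 0.0092 97.3
```

```bash
python3 -m pendant '[{"grip":0,"dp":[0.001,-0.0008,0.0015],"rotation":[0,0,0]},{"grip":0,"dp":[0,0,0],"rotation":[0,0,0]},{"grip":0,"dp":[0,0,0],"rotation":[0,0,0]},{"grip":0,"dp":[0,0,0],"rotation":[0,0,0]}]'
python3 -m pendant '[{"grip":0,"dp":[0,0,0],"rotation":[0,0,0]},{"grip":0,"dp":[0,0,0],"rotation":[0,0,0]},{"grip":0,"dp":[0,0,0],"rotation":[0,0,0]},{"grip":0,"dp":[0,0,0],"rotation":[0,0,0]},{"grip":0,"dp":[0,0,0],"rotation":[0,0,0]}]'
python3 -c "
from h import *
show()"
```

```text
clock: 18.38
eef_pos: [0.563, 0.1138, 0.1575]
tool_rot: [2.137, 2.295, -0.011]
wrist_force: [-3.2, -4.5, -9.5]
finger_gap: 0.0094
grasp_force: 97.6
clock: 18.8
eef_pos: [0.563, 0.1138, 0.1575]
tool_rot: [2.136, 2.295, -0.011]
wrist_force: [-3.6, -4.2, -10.0]
finger_gap: 0.0093
grasp_force: 97.6
18.8 [0.563  0.1138 0.1575] x [-0.0713  0.9974 -0.0094] y [ 9.975e-01  7.130e-02 -9.000e-04] F [ -3.57  -4.22 -10.  ] T [-0.844  0.804 -0.03 ] gap 0.0093 97.6
```

```bash
python3 -m pendant '[{"grip":0,"dp":[-0.001,-0.001,0.0025],"rotation":[0,0,0]},{"grip":0,"dp":[-0.001,-0.001,0.0025],"rotation":[0,0,0]},{"grip":0,"dp":[0,0,0.0015],"rotation":[0,0,0]},{"grip":0,"dp":[0,0,0],"rotation":[0,0,0]},{"grip":0,"dp":[0,0,0],"rotation":[0,0,0]}]'
python3 -c "
from h import *
show()"
```

```text
clock: 19.22
eef_pos: [0.563, 0.1138, 0.156]
tool_rot: [2.136, 2.295, -0.008]
wrist_force: [-4.5, -2.6, -1.8]
finger_gap: 0.0091
grasp_force: 98.9
19.22 [0.563  0.1138 0.156 ] x [-0.0718  0.9974 -0.0081] y [0.9974 0.0718 0.001 ] F [-4.51 -2.57 -1.76] T [-0.642  1.255 -0.034] gap 0.0091 98.9
```

```bash
python3 -m pendant '[{"grip":0,"dp":[-0.001,-0.0025,0.001],"rotation":[0.001,0,0]},{"grip":0,"dp":[0,0,0],"rotation":[0,0,0]},{"grip":0.3,"dp":[0,0,0],"rotation":[0,0,0]},{"grip":0.3,"dp":[0,0,0],"rotation":[0,0,0]},{"grip":0.4,"dp":[0,0,0],"rotation":[0,0,0]},{"grip":0.4,"dp":[0,0,0],"rotation":[0,0,0]},{"grip":0.4,"dp":[0,0,0],"rotation":[0,0,0]},{"grip":0.4,"dp":[0,0,0],"rotation":[0,0,0]}]' 40
python3 -c "
from h import *
show()"
```

```text
clock: 19.88
eef_pos: [0.5619, 0.1133, 0.1547]
tool_rot: [2.137, 2.296, -0.012]
wrist_force: [-0.1, -0.1, 0.3]
finger_gap: 0.0341
grasp_force: 0.0
19.88 [0.5619 0.1133 0.1547] x [-0.0718  0.9974 -0.0086] y [ 0.9974  0.0717 -0.0024] F [-0.09 -0.05  0.26] T [-0.021  0.015  0.049] gap 0.0341 0.0
```

Released with no contact forces; rise clear and check.

```bash
python3 -m pendant '[{"grip":0.4,"dp":[0,0,-0.02],"rotation":[0,0,0]},{"grip":0.4,"dp":[0,0,-0.04],"rotation":[0,0,0]},{"grip":0.4,"dp":[0,0,-0.06],"rotation":[0,0,0]},{"grip":0.4,"dp":[0,0,-0.06],"rotation":[0,0,0]},{"grip":0.4,"dp":[0,0,-0.06],"rotation":[0,0,0]},{"grip":0.4,"dp":[0,0,-0.06],"rotation":[0,0,0]},{"grip":0.4,"dp":[0,0,0],"rotation":[0,0,0]},{"grip":0.4,"dp":[0,0,0],"rotation":[0,0,0]},{"grip":0.4,"dp":[0,0,0],"rotation":[0,0,0]}]'
python3 - <<'E'
from h import *
s=show();im,d=optics.read_camera("wrist");o=[]
for n in("scene","side"):
    a,_=optics.read_camera(n);u,v=proj(cam(n),(.563,.1165,.15)).astype(int);print(n,u,v);o.append(cv2.resize(a[v-30:v+30,u-40:u+40],(400,300),interpolation=cv2.INTER_CUBIC))
K,M,q=cam("wrist",s);u0,v0=proj((K,M,q),(.563,.1165,.175)).astype(int);v,u=np.mgrid[v0-30:v0+30,u0-30:u0+30];k=(im.max(2)[v,u]<60)&(d[v,u]>0);u,v=u[k],v[k];D=d[v,u]
P=np.c_[(u-K[0,2])/K[0,0]*D,(v-K[1,2])/K[1,1]*D,D]@M.T+q;P=P[P[:,2]>.165];P=P[np.hypot(P[:,0]-.563,P[:,1]-.1165)<.03]
print("top z",np.percentile(P[:,2],98),"rect",cv2.minAreaRect((P[:,:2]*1000).astype(np.float32)))
cv2.imwrite("pics/c8.png",np.vstack([np.hstack(o),np.hstack([cv2.resize(im,(400,300)),cv2.resize(im[120:240,170:330],(400,300))])]))
E
```

```text
clock: 20.63
eef_pos: [0.5616, 0.1141, 0.2743]
tool_rot: [2.138, 2.297, -0.013]
wrist_force: [0.6, 0.3, -1.2]
finger_gap: 0.0341
grasp_force: 0.0
20.63 [0.5616 0.1141 0.2743] x [-0.0716  0.9974 -0.0086] y [ 0.9974  0.0716 -0.0035] F [ 0.62  0.29 -1.19] T [0.001 0.023 0.018] gap 0.0341 0.0
scene 277 205
side 232 151
top z 0.18638829659184475 rect ((562.3084106445312, 117.42440032958984), (10.30651569366455, 31.36443328857422), 3.8805758953094482)
```

View pics/c8.png

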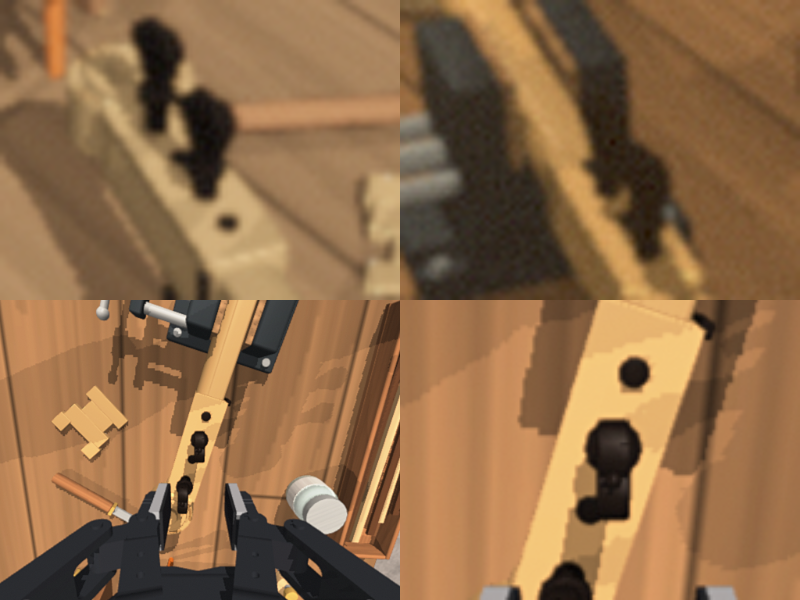

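The peg stands upright in the middle hole. Its head centre is about 39 mm above the mouth and it is about 1 mm off the hole's axis; the gripper is clear of it.

```bash
python3 -c "
from workcell import r
print(r.finish_job())"
```

```text
the job is handed in; nothing more can be done
None
```

The full-size peg is in the empty hole, pressed in at about 18.5 N and pull-tested at 9–11 N for over a second without drawing out; it was then released upright about 39 mm above the mouth, and the job is handed in at about 21 s (no verdict was shown).

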